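# Seat a specimen bar in the corner of a thickness gauge

### The job

On the thickness gauge, first press the lift lever on its head all the way down, so that the measuring foot rises and stays up. Then take the long bar-shaped specimen from the bench, lay it flat on the gauge's table, slide it end first under the raised foot into the corner, and press it squarely against both stops at once: its end against the back stop and its long side against the side stop. Finish while still gripping the bar and pushing it firmly against both stops, with the lever still down and everything else left where it was.

Things in the scene. Friction and masses are not known exactly. Their poses are not given: they have to be found in the camera images.
- gauge: Bench thickness gauge, fixed. Origin: on the bench under its base; z up, +x towards its column and back stop, +y towards its side stop and lever. Base x -120 to +110, y -85 to +85 mm, 16 mm high; on it a flat polished steel table (x -118 to +47, y -62 to +38), top 20 mm above the bench. Column 26 mm thick, 204 mm high at x +88, y +5. Table and stops are slippery (friction about 0.2).
- back_stop: Fixed steel stop on the gauge table, 56 mm long along gauge y (-24 to +32), 12 mm thick, 14 mm high above the table. Origin: middle of the lower edge of its working face, at gauge x +45, y +4, z +20 mm; the face looks to gauge -x. Axes as the gauge.
- side_stop: Fixed steel stop on the gauge table: two pads in one line along gauge x (x 0 to +45 and x -105 to -88) with an 88 mm gap between for fingers; each 12 mm thick (gauge y +20 to +32), 14 mm high above the table. Origin: on the line of the lower edge of their working faces, at gauge x -30, y +20, z +20 mm; faces look to gauge -y. Axes as the gauge.
- corner (a point): Inner corner where the working faces of the two stops meet, on the table top (gauge x +45, y +20, z +20 mm). Axes as the gauge. The seated bar lies along gauge x with its middle at gauge x -30, y 0, its outer end at x -105; fingers fit in the gap of the side stop, around x -44.
- head (a point): Middle of the underside of the grey gauge head, which overhangs the corner: gauge x +13 to +88, y -20 to +30 mm, from 100 to 158 mm above the bench. Nothing overhangs the table at gauge x below +13.
- lift_lever (a joint): Angle of the lift lever, rad. 0: its pad is up and the foot is down; 0.6: its pad is all the way down against its limit and the foot is fully raised (30 mm). It starts near 0, takes about 3 N at the pad to move and stays where it is left.
- lever_pad (a point): Middle of the upper face of the black pad (26 by 24 by 8 mm) at the end of the lift lever, to be pushed down. The lever sticks out of the head along gauge +y; it pivots about gauge x at gauge x +26.5, y +37, z +125 mm, the pad 80 mm out. The pad is 153 mm above the bench at 0 rad, 106 mm at 0.6 rad.
- foot_face (a point): Middle of the underside of the measuring foot, a steel disc 16 mm across on a thin spindle, over gauge x +26.5, y +2 mm. Lowered it hangs 6 mm above the gauge table and bars the way into the corner; fully raised it is 36 mm above the table.
- bar: The long specimen: grey plastic bar 150 by 40 by 28 mm high (long side along its own x), lying loose on the bench, 0.15 to 0.3 kg. Origin: centre of its underside; own z up. Its two ends are alike.
- puck: Bystander: round grey specimen, 50 mm across, 20 mm high. Origin: centre of its underside.
- stub: Bystander: short grey specimen, 46 by 46 by 28 mm. Origin: centre of its underside.
- jar: Bystander: white jar with a blue lid, 72 mm across, 120 mm high. Origin: centre of its underside.
- beaker: Bystander: glass beaker, 72 mm across, 95 mm high. Origin: centre of its underside.
- cap: Bystander: blue screw cap, 48 mm across, 16 mm high. Origin: centre of its underside.
- scoop: Bystander: scoop (spoon) 170 mm long, lying flat. Its own x runs along it.
There are look-alikes about, which are no part of the job. Leave any pink look-alike of the bar alone.

How it is judged:
By the outcome, as a careful person would: the job done as asked, in the order asked, and still so for the second after the job is handed in, while the arm keeps its last pose, push and grip.
It also fails if it takes over 70 s, if anything falls off the work surface, if the arm or the gripper's body presses on something with over 40 N, if the wrist force passes 120 N, or if a joint passes its speed limit or range.

### The arm

A 6-joint arm with a two-finger parallel gripper is mounted at the origin on the work surface. World frame = base frame: x ahead of the robot, y to its left, z up, the work surface at z = 0. Lengths are in m, angles in rad, forces in N, time in s.
With the tool pointing down it reaches from about 0.25 to 0.775 m from the base axis. Payload 4 kg.
Tool frame: the origin (TCP) lies at the very end of the fingers, on their centre line; the grasp point (between the pads) lies 19 mm behind it; z points along the fingers, y is the line along which they close (so a half turn about z gives the same grasp; the last joint's range is limited). The gripper opens to 94 mm and grips with 3 to 60 N. Pads are 16 mm wide; open, the fingers measure 119 mm over their backs; the gripper's body (75 mm by 177 mm) begins 78 mm behind the grasp point.
Start: joints at [-1.397, 0.087, 1.371, -0, 1.684, -0.103], TCP at [0.15, -0.529, 0.206] pointing down, gripper open.
Joint ranges: [-3.1, 3.1], [-0.76, 2.03], [0.27, 2.55], [-1.08, 4.22], [0.17, 2.65], [-2.57, 2.57]. Speed limits (rad/s): [2.79, 2.79, 3.14, 3.14, 3.14, 3.14].

### API

Orientations are given as a rotation vector (axis times angle).
In Python, from plant import robot gives the robot as it stands.
- The arm moves only by the tool play_rows, never from a script. Its argument "targets" is a list of rows, each an object of numbers: "x", "y", "z": the shift along the world's x, y, z scaled (see below); "ax", "ay", "az": the turn, a rotation vector about the world's x, y, z scaled (see below). In form: [{"x": .., "y": .., "z": .., "ax": .., "ay": .., "az": ..}, ...]. A call has 1 to 8 rows; each row is the pose to reach, as a shift and turn from the pose commanded when the call began, turning the shorter way round; what a row does not reach only later rows make up. The controller multiplies each number of a shift by 1 m and each number of a turn by 180 degrees. A row lasts 1/10 s, in which the tool goes at most 50 mm and 8.59 degrees, less where a joint would pass 70% of its speed; a pose out of reach is approached as far as the arm can. A call with a number of a shift or a turn outside -1 to 1 is refused whole. A call with a gripper value outside its range is refused whole. "grip" is the closure, from -1 (fully open) to 1 (shut), so that 0 is half open, set as the call begins (left out, the last holds). The fingers move at their own pace and stop on an object; "grip_force" is the grip in N (left out, the last holds). Time passes only in rows, so rows that repeat a pose let the fingers close. It gives the time, the measured TCP pose, the force, the opening and the grip force at its end, in the units of the state.
- robot.read_state(): the state, without advancing time (a new reading comes with each control period).
- robot.capture(name): name is "side" or "top"; returns the picture (384x512x3 uint8, red, green, blue); there is no depth.
- robot.get_calibration(name): a dict with "camera_matrix" (3x3 intrinsics, pixels), "k1" (the pictures are not rectified: a ray, as slopes to the right and down, at radius r is drawn at 1 + k1 r^2 times it, then the intrinsics apply), "pose" (4x4, takes a point from camera to world coordinates). Camera axes: x right, y down, z forward; pixel columns grow to the right and rows downward; lengths in m; the calibration is good to about 2 mm. A picture is of the moment at which its call begins. get_calibration takes no time and is no camera call.
- robot.hand_in(): hands the job in; it is judged then, once.
Trained networks look in the newest picture that a camera, given by its name, has taken for a name from the list of things; names that differ only in an ending like _2 or _b are one class to them, and where a whole thing is asked for, a point or a joint stands for the part that bears it (a point fixed in the world has none). Each returns a list of dicts, best first, with "score" (0 to 1); they miss things now and then, are a little off and sometimes report something else, mostly with a low value. They report only what shows in the picture. A call takes as long as a camera call. They do not tell look-alikes from the thing itself.
- robot.recognise(camera, target): "at" ([x, y, z] in m, in world coordinates, good to about 4 mm: the middle of the surface that is visible of it).
The state is a dict: "clock": time; "joint_positions": joint angles; "dq": joint speeds; "effort": joint torques, N m; "position": TCP position; "eef_rot": TCP orientation; "force": force on the tool from outside, world axes, zero at the start; "moment": the same for the moment, N m; "width": opening from 0.0 (shut) to 1.0 (fully open); "grasp_force": force on a finger pad.
Only numpy, scipy, OpenCV 4.12 (cv2) and the standard library are available. Lean on these libraries where they do the work, as an engineer would, in place of code of your own. Each camera call takes 0.05 s, during which the arm holds its last target. There are 200 camera calls.

## Working session

There is one attempt and no reset: what is moved stays moved. The work goes in short steps, Python scripts to look and compute and a tool call to move; the robot and the scene stay as the last step left them, time stands still between calls to the robot, and variables do not carry over. Pictures are saved under pics/ and viewed, at most 10 in all, crops included, and the job is handed in when it is done.

Besides the shell and the picture viewer there is one more tool, called after "Call:" by a JSON object that holds its "api" and its "payload", one argument or row to a line. play_rows: Moves the arm, as the interface text tells. Shifts and turns lie within -1 to 1; 1 stands for 1 m of shift or 180 degrees of turn. Its arguments: {"type":"object","properties":{"targets":{"type":"array","items":{"type":"object","properties":{"x":{"type":"number","minimum":-1,"maximum":1},"y":{"type":"number","minimum":-1,"maximum":1},"z":{"type":"number","minimum":-1,"maximum":1},"ax":{"type":"number","minimum":-1,"maximum":1},"ay":{"type":"number","minimum":-1,"maximum":1},"az":{"type":"number","minimum":-1,"maximum":1}}}},"grip":{"type":"number"},"grip_force":{"type":"number"}},"required":["targets"]}

```bash
mkdir -p pics; ls; cat > h.py <<'E'
import numpy as np, cv2
from plant import robot
def cal(n):
    c=robot.get_calibration(n); return np.array(c["camera_matrix"]),c["k1"],np.array(c["pose"])
def pix2plane(n,u,v,z):
    K,k1,T=cal(n)
    d=np.array([(u-K[0,2])/K[0,0],(v-K[1,2])/K[1,1]]); s=d.copy()
    for _ in range(30): s=d/(1+k1*(s@s))
    r=T[:3,:3]@np.array([s[0],s[1],1]); o=T[:3,3]
    return o+r*(z-o[2])/r[2]
def proj(n,p):
    K,k1,T=cal(n)
    q=T[:3,:3].T@(np.array(p)-T[:3,3]); s=q[:2]/q[2]; s=s*(1+k1*(s@s))
    return K[:2,:2]@s+K[:2,2]
def snap(n,f):
    im=robot.capture(n); cv2.imwrite(f,cv2.cvtColor(np.asarray(im),cv2.COLOR_RGB2BGR)); return im
E
python3 - <<'E'
from h import *
for n in("top","side"):
    snap(n,f"pics/{n}0.png"); print(n,cal(n)[2][:3,3].round(3))
    for t in("gauge","back_stop","side_stop","lever_pad","foot_face","bar","stub","head"):
        for d in robot.recognise(n,t)[:3]: print(t,round(d["score"],2),np.round(d["at"],3),proj(n,d["at"]).round())
print(robot.read_state())
E
```

```text
pics
top [ 0.31  -0.029  1.318]
gauge 0.72 [0.521 0.101 0.017] [217. 218.]
back_stop 0.58 [0.408 0.366 0.019] [120. 254.]
side_stop 0.7 [ 0.821 -0.11   0.055] [293. 117.]
side_stop 0.43 [0.521 0.124 0.031] [208. 217.]
lever_pad 0.71 [0.544 0.201 0.142] [174. 200.]
bar 0.77 [ 0.64  -0.471  0.021] [416. 184.]
bar 0.76 [ 0.333 -0.402  0.031] [396. 291.]
bar 0.61 [ 0.531 -0.33   0.031] [369. 219.]
stub 0.52 [ 0.626 -0.183  0.03 ] [317. 185.]
head 0.71 [0.524 0.1   0.019] [217. 217.]
side [ 0.54  -0.886  0.881]
gauge 0.87 [0.545 0.084 0.019] [244. 192.]
back_stop 0.52 [0.578 0.095 0.034] [255. 185.]
side_stop 0.58 [0.53  0.12  0.028] [239. 182.]
side_stop 0.41 [ 0.636 -0.194  0.027] [282. 260.]
side_stop 0.2 [ 0.463 -0.184  0.015] [215. 262.]
lever_pad 0.48 [0.543 0.201 0.151] [242. 134.]
lever_pad 0.43 [ 0.462 -0.181  0.02 ] [215. 261.]
foot_face 0.41 [0.553 0.1   0.05 ] [246. 181.]
bar 0.96 [ 0.534 -0.337  0.026] [244. 310.]
bar 0.71 [ 0.343 -0.416  0.027] [159. 342.]
bar 0.71 [ 0.638 -0.464  0.027] [294. 358.]
stub 0.82 [ 0.636 -0.197  0.024] [282. 262.]
head 0.61 [0.543 0.085 0.018] [244. 192.]
head 0.2 [0.529 0.12  0.032] [239. 181.]
{'clock': 0.9, 'joint_positions': array([-1.39705703e+00,  8.71887266e-02,  1.37070601e+00, -1.04881635e-06,
        1.68358458e+00, -1.03107231e-01]), 'dq': array([ 6.87819905e-04, -1.85310212e-04,  2.25545016e-04, -1.41113833e-03,
       -8.76379880e-05,  1.62658726e-03]), 'effort': array([ 7.74356558e-04, -3.40031970e+01, -3.02598882e+01,  7.17829331e-02,
        2.36271985e-02, -2.18254394e-05]), 'position': array([ 0.15032299, -0.52908027,  0.20550899]), 'eef_rot': array([3.11143046e+00, 4.33466267e-01, 4.64975463e-06]), 'force': array([0.34316916, 0.46733056, 0.76775103]), 'moment': array([ 0.00952372,  0.02072407, -0.04150378]), 'grasp_force': 0.0, 'width': 1.0003135313214468}
```

View pics/top0.png

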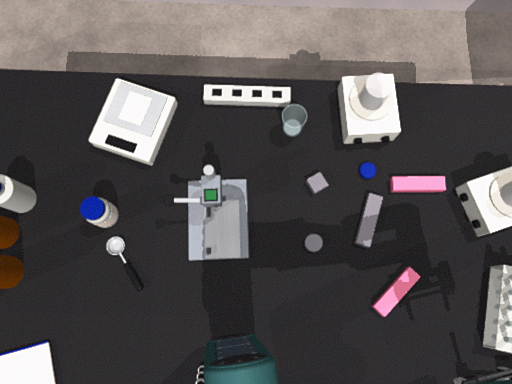

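View pics/side0.png

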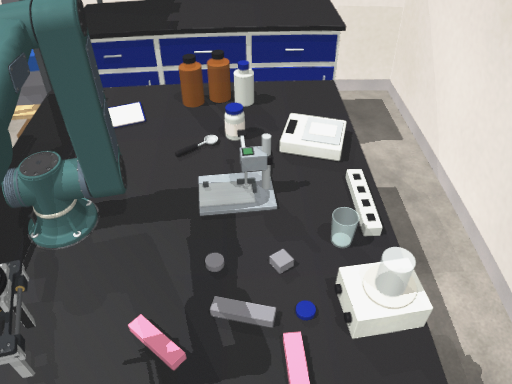

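Top view: grey bar at about (369,219), pink look-alikes at (416,184) and (396,291). The gauge base is at about (188–249, 179–261), column up in the image and lever to the left at (174,200). Side view agrees. I'll zoom in for accurate poses.

```bash
python3 - <<'E'
from h import *
t=cv2.imread("pics/top0.png"); s=cv2.imread("pics/side0.png")
a=cv2.resize(t[160:270,165:255],None,fx=5,fy=5,interpolation=cv2.INTER_CUBIC)
b=cv2.resize(t[185:255,350:390],None,fx=5,fy=5,interpolation=cv2.INTER_CUBIC)
b=cv2.copyMakeBorder(b,0,a.shape[0]-b.shape[0],0,0,0)
cv2.imwrite("pics/z.png",np.hstack([a,b]))
# bar: grey mask
g=cv2.cvtColor(t,cv2.COLOR_BGR2HSV); roi=np.zeros(t.shape[:2],np.uint8)
roi[188:252,352:388]=1
m=((g[...,2]>60)&(g[...,1]<90)).astype(np.uint8)*roi
print(m.sum()); c=max(cv2.findContours(m,0,1)[0],key=cv2.contourArea)
P=np.array([pix2plane("top",*p[0],0.028)[:2] for p in c.astype(float)]).astype(np.float32)
print(cv2.minAreaRect(P*1000))
m=(g[...,2]>75).astype(np.uint8); roi[:]=0; roi[175:265,180:252]=1
c=max(cv2.findContours(m*roi,0,1)[0],key=cv2.contourArea)
print([ (p,pix2plane("top",*p,0.016)[:2].round(4)) for p in cv2.approxPolyDP(c,3,True)[:,0].astype(float).tolist()] if 0 else cv2.approxPolyDP(c,3,True)[:,0].tolist())
for p in ((188,181),(247,178),(249,259),(189,261)): print(pix2plane("top",*p,.016).round(4))
E
```

```text
855
((530.0123901367188, -331.6938781738281), (45.36664962768555, 155.91177368164062), 74.64432525634766)
[[188, 181], [188, 196], [180, 197], [180, 202], [188, 203], [188, 259], [248, 257], [246, 179], [221, 180], [220, 175], [202, 175], [200, 180]]
[0.6264 0.1906 0.016 ]
[0.6416 0.0191 0.016 ]
[0.4072 0.0037 0.016 ]
[0.3957 0.1717 0.016 ]
```

View pics/z.png

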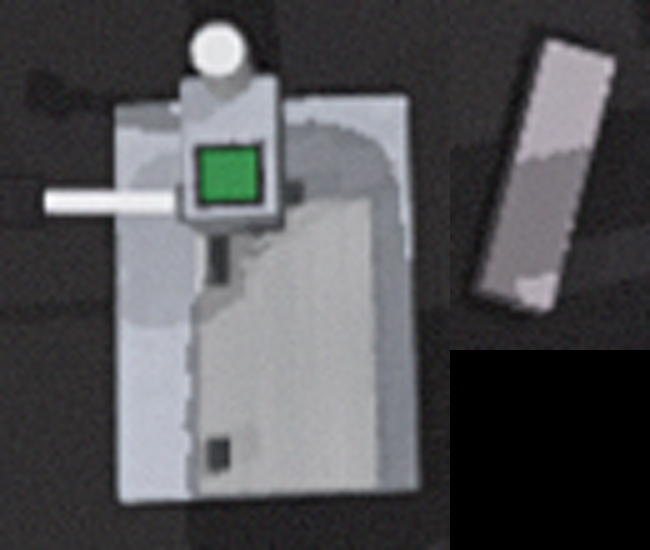

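Crop: gauge base corners at crop (116,104), (407,95), (419,490), (119,502). Dark side-stop pads are at (207–229, 237–285) and (207–230, 437–472). Bar matches 150x40 at −15.4°. Now fit the gauge pose.

```bash
python3 - <<'E'
from h import *
from scipy.optimize import least_squares
o=[((116,104),(110,85,16)),((407,95),(110,-85,16)),((419,490),(-120,-85,16)),((119,502),(-120,85,16)),
((229,285),(0,20,34)),((230,437),(-88,20,34)),((230,472),(-105,20,34)),((207,472),(-105,32,34)),
((45,202),(26.5,127,157))]
uv=[(165+(a+.5)/5-.5,160+(b+.5)/5-.5) for (a,b),_ in o]; L=np.array([p for _,p in o])/1000.
def W(q,L):
    c,s=np.cos(q[2]),np.sin(q[2]); return L@np.array([[c,-s,0],[s,c,0],[0,0,1]]).T+[q[0],q[1],0]
f=lambda q,n=8:(np.array([proj("top",p) for p in W(q,L[:n])])-uv[:n]).ravel()
r=least_squares(f,[.51,.1,0]); q=r.x; print(q,np.degrees(q[2])); print(f(q,9).reshape(-1,2).round(1))
np.save("g.npy",q)
for n,p in dict(pad=(26.5,115,153),padlow=(26.5,105,106),corner=(45,20,20),seat=(-30,0,20),foot=(26.5,2,26)).items(): print(n,W(q,np.array([p])/1000.).round(4))
s=cv2.imread("pics/side0.png")
c=cv2.resize(s[120:220,190:290],None,fx=6,fy=6,interpolation=cv2.INTER_CUBIC)
for p in L[:8].tolist()+[[.0265,.117,.153]]:
    u,v=proj("side",W(q,np.array([p]))[0]); cv2.circle(c,(int((u-190+.5)*6),int((v-120+.5)*6)),3,(0,0,255),1)
for dx in(-75,75):
  for dy in(-20,20):
    a=-np.radians(15.36); p=[.530+(dx*np.cos(a)-dy*np.sin(a))/1e3,-.3317+(dx*np.sin(a)+dy*np.cos(a))/1e3,.028]; print(proj("side",p))
    u,v=proj("side",p); cv2.circle(s,(int(u),int(v)),1,(0,0,255),-1)
d=cv2.resize(s[290:335,200:285],None,fx=6,fy=6); d=d[:,:200*2]
d=cv2.resize(s[285:335,200:285],(200,118)); d=cv2.copyMakeBorder(d,0,600-118,0,0,0)
cv2.imwrite("pics/z2.png",np.hstack([c,d]))
E
```

```text
[0.52355784 0.09827478 0.07346827] 4.209421987244573
[[  0.    0.4]
 [  0.1   0.1]
 [  0.3   0.4]
 [ -0.2   0.3]
 [ -0.3  -0.4]
 [ -0.1   0.3]
 [ -0.   -0.6]
 [  0.3  -0.4]
 [-10.3  -0.4]]
pad [[0.5415 0.2149 0.153 ]]
padlow [[0.5423 0.2049 0.106 ]]
corner [[0.567  0.1215 0.02  ]]
seat [[0.4936 0.0961 0.02  ]]
foot [[0.5498 0.1022 0.026 ]]
[209.10397796 308.37718074]
[213.99058479 294.50270475]
[272.30230599 320.75550319]
[275.63223599 306.19120451]
```

View pics/z2.png

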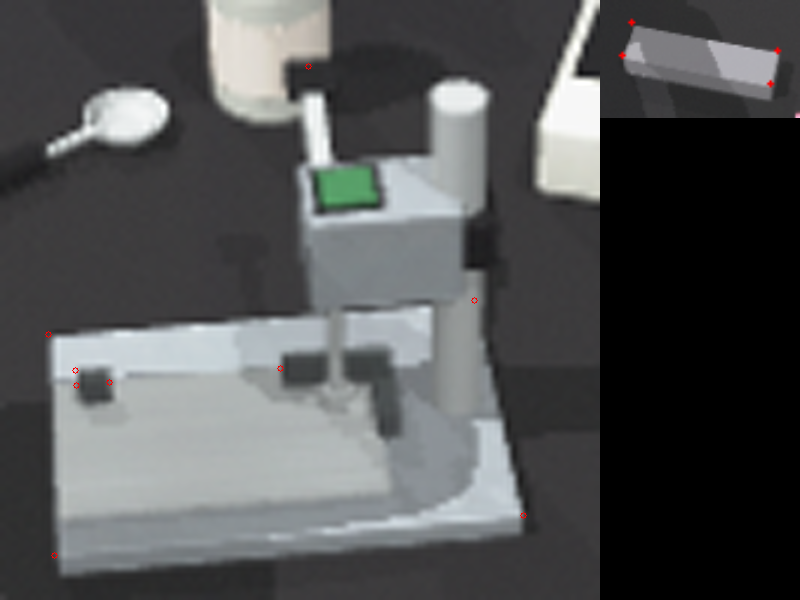

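Call:
{"api": "play_rows", "payload": {
  "targets": [
    {"x": 0.02, "y": 0.03, "z": 0.03},
    {"x": 0.04, "y": 0.07, "z": 0.06, "az": -0.02},
    {"x": 0.06, "y": 0.11, "z": 0.06, "az": -0.04},
    {"x": 0.08, "y": 0.15, "z": 0.06, "az": -0.06},
    {"x": 0.1, "y": 0.19, "z": 0.06, "az": -0.065},
    {"x": 0.12, "y": 0.23, "z": 0.06, "az": -0.065},
    {"x": 0.14, "y": 0.27, "z": 0.06, "az": -0.065},
    {"x": 0.15, "y": 0.29, "z": 0.06, "az": -0.065}
  ],
  "grip": 1,
  "grip_force": 10
}}

```text
schema error: expected keys x, y, z, ax, ay, az
```

Call:
{"api": "play_rows", "payload": {
  "targets": [
    {"x": 0.02, "y": 0.04},
    {"x": 0.04, "y": 0.08},
    {"x": 0.06, "y": 0.12},
    {"x": 0.08, "y": 0.16},
    {"x": 0.1, "y": 0.2},
    {"x": 0.12, "y": 0.24},
    {"x": 0.14, "y": 0.27},
    {"x": 0.15, "y": 0.29}
  ]
}}

```text
schema error: expected keys x, y, z, ax, ay, az
```

Call:
{"api": "play_rows", "payload": {
  "targets": [
    {"x": 0.02, "y": 0.03, "z": 0.03, "ax": 0, "ay": 0, "az": 0},
    {"x": 0.04, "y": 0.07, "z": 0.06, "ax": 0, "ay": 0, "az": -0.02},
    {"x": 0.06, "y": 0.11, "z": 0.06, "ax": 0, "ay": 0, "az": -0.04},
    {"x": 0.08, "y": 0.15, "z": 0.06, "ax": 0, "ay": 0, "az": -0.06},
    {"x": 0.1, "y": 0.19, "z": 0.06, "ax": 0, "ay": 0, "az": -0.065},
    {"x": 0.12, "y": 0.23, "z": 0.06, "ax": 0, "ay": 0, "az": -0.065},
    {"x": 0.14, "y": 0.27, "z": 0.06, "ax": 0, "ay": 0, "az": -0.065},
    {"x": 0.15, "y": 0.29, "z": 0.06, "ax": 0, "ay": 0, "az": -0.065}
  ],
  "grip": 1,
  "grip_force": 10
}}

```text
clock: 1.7
position: [0.3012, -0.2364, 0.2661]
eef_rot: [3.139, 0.119, 0.002]
force: [0.1, -0.2, -0.6]
width: 0.356
grasp_force: 0.0
```

Call:
{"api": "play_rows", "payload": {
  "targets": [
    {"x": 0.02, "y": 0.04, "z": 0, "ax": 0, "ay": 0, "az": 0},
    {"x": 0.04, "y": 0.08, "z": 0, "ax": 0, "ay": 0, "az": 0},
    {"x": 0.06, "y": 0.12, "z": 0, "ax": 0, "ay": 0, "az": 0},
    {"x": 0.08, "y": 0.16, "z": 0, "ax": 0, "ay": 0, "az": 0},
    {"x": 0.1, "y": 0.2, "z": 0, "ax": 0, "ay": 0, "az": 0},
    {"x": 0.12, "y": 0.24, "z": 0, "ax": 0, "ay": 0, "az": 0},
    {"x": 0.14, "y": 0.28, "z": 0, "ax": 0, "ay": 0, "az": 0},
    {"x": 0.16, "y": 0.31, "z": 0, "ax": 0, "ay": 0, "az": 0}
  ]
}}

```text
clock: 2.5
position: [0.4607, 0.0734, 0.2658]
eef_rot: [-3.139, -0.117, -0.001]
force: [-0.1, -0.9, 1.2]
width: 0.005
grasp_force: 0.0
```

Call:
{"api": "play_rows", "payload": {
  "targets": [
    {"x": 0.02, "y": 0.04, "z": 0, "ax": 0, "ay": 0, "az": 0},
    {"x": 0.04, "y": 0.08, "z": 0, "ax": 0, "ay": 0, "az": 0},
    {"x": 0.06, "y": 0.12, "z": 0, "ax": 0, "ay": 0, "az": 0},
    {"x": 0.08, "y": 0.14, "z": 0, "ax": 0, "ay": 0, "az": 0},
    {"x": 0.08, "y": 0.141, "z": -0.03, "ax": 0, "ay": 0, "az": 0},
    {"x": 0.08, "y": 0.141, "z": -0.06, "ax": 0, "ay": 0, "az": 0},
    {"x": 0.08, "y": 0.141, "z": -0.085, "ax": 0, "ay": 0, "az": 0},
    {"x": 0.08, "y": 0.141, "z": -0.085, "ax": 0, "ay": 0, "az": 0}
  ]
}}

```text
clock: 3.3
position: [0.5378, 0.2114, 0.1756]
eef_rot: [3.137, 0.114, -0.014]
force: [-0.3, 0.1, -0.2]
width: -0.0
grasp_force: 0.0
```

Call:
{"api": "play_rows", "payload": {
  "targets": [
    {"x": 0, "y": 0, "z": -0.015, "ax": 0, "ay": 0, "az": 0},
    {"x": 0, "y": 0, "z": -0.025, "ax": 0, "ay": 0, "az": 0},
    {"x": 0, "y": 0, "z": -0.035, "ax": 0, "ay": 0, "az": 0},
    {"x": 0, "y": 0, "z": -0.042, "ax": 0, "ay": 0, "az": 0},
    {"x": 0, "y": 0, "z": -0.05, "ax": 0, "ay": 0, "az": 0},
    {"x": 0, "y": 0, "z": -0.058, "ax": 0, "ay": 0, "az": 0},
    {"x": 0, "y": 0, "z": -0.066, "ax": 0, "ay": 0, "az": 0},
    {"x": 0, "y": 0, "z": -0.07, "ax": 0, "ay": 0, "az": 0}
  ]
}}

```text
clock: 4.1
position: [0.5408, 0.2112, 0.1097]
eef_rot: [3.138, 0.114, 0.001]
force: [1.7, -0.6, 3.3]
width: 0.005
grasp_force: 1.5
```

Call:
{"api": "play_rows", "payload": {
  "targets": [
    {"x": 0, "y": 0, "z": -0.002, "ax": 0, "ay": 0, "az": 0},
    {"x": 0, "y": 0, "z": -0.004, "ax": 0, "ay": 0, "az": 0},
    {"x": 0, "y": 0, "z": -0.006, "ax": 0, "ay": 0, "az": 0},
    {"x": 0, "y": 0, "z": -0.007, "ax": 0, "ay": 0, "az": 0}
  ]
}}

```text
clock: 4.5
position: [0.5409, 0.2111, 0.1076]
eef_rot: [3.138, 0.113, 0.004]
force: [-4.0, -1.9, 19.6]
width: 0.004
grasp_force: 8.6
```

Call:
{"api": "play_rows", "payload": {
  "targets": [
    {"x": 0, "y": 0, "z": 0.02, "ax": 0, "ay": 0, "az": 0},
    {"x": 0, "y": 0, "z": 0.06, "ax": 0, "ay": 0, "az": 0},
    {"x": 0, "y": 0, "z": 0.1, "ax": 0, "ay": 0, "az": 0},
    {"x": 0, "y": -0.03, "z": 0.14, "ax": 0, "ay": 0, "az": 0},
    {"x": -0.01, "y": -0.07, "z": 0.15, "ax": 0, "ay": 0, "az": 0},
    {"x": -0.02, "y": -0.11, "z": 0.15, "ax": 0, "ay": 0, "az": 0},
    {"x": -0.02, "y": -0.15, "z": 0.15, "ax": 0, "ay": 0, "az": 0},
    {"x": -0.025, "y": -0.19, "z": 0.15, "ax": 0, "ay": 0, "az": 0}
  ]
}}

```text
clock: 5.3
position: [0.5142, 0.0203, 0.2525]
eef_rot: [3.139, 0.114, -0.004]
force: [0.1, -0.2, -0.4]
width: 0.004
grasp_force: 0.0
```

Call:
{"api": "play_rows", "payload": {
  "targets": [
    {"x": 0, "y": -0.045, "z": 0, "ax": 0, "ay": 0, "az": -0.02},
    {"x": 0, "y": -0.09, "z": 0, "ax": 0, "ay": 0, "az": -0.04},
    {"x": 0, "y": -0.135, "z": 0, "ax": 0, "ay": 0, "az": -0.06},
    {"x": 0, "y": -0.18, "z": 0, "ax": 0, "ay": 0, "az": -0.08},
    {"x": 0, "y": -0.225, "z": 0, "ax": 0, "ay": 0, "az": -0.1},
    {"x": 0, "y": -0.27, "z": 0, "ax": 0, "ay": 0, "az": -0.11},
    {"x": 0, "y": -0.31, "z": 0, "ax": 0, "ay": 0, "az": -0.11},
    {"x": 0, "y": -0.34, "z": 0, "ax": 0, "ay": 0, "az": -0.11}
  ],
  "grip": -1
}}

```text
clock: 6.1
position: [0.5138, -0.3204, 0.2517]
eef_rot: [-3.111, 0.431, 0.006]
force: [0.5, -1.3, -1.0]
width: 0.649
grasp_force: 0.0
```

```bash
python3 - <<'E'
from h import *
t=snap("top","pics/top1.png")[:,:,::-1]; s=snap("side","pics/side1.png")[:,:,::-1]
print({k:np.round(v,4) for k,v in robot.read_state().items() if k in("position","eef_rot","width","joint_positions")})
a=cv2.resize(t[155:265,160:250].copy(),None,fx=4,fy=4,interpolation=cv2.INTER_CUBIC)
b=cv2.resize(s[110:220,190:290].copy(),None,fx=4,fy=4,interpolation=cv2.INTER_CUBIC)
cv2.imwrite("pics/z3.png",np.hstack([a,b]))
E
```

```text
{'joint_positions': array([-6.5190e-01,  2.1370e-01,  1.1386e+00, -1.7000e-03,  1.7940e+00,
        1.1969e+00]), 'position': array([ 0.5136, -0.3215,  0.2507]), 'eef_rot': array([-3.1103,  0.4357,  0.0078]), 'width': np.float64(0.7372)}
```

View pics/z3.png

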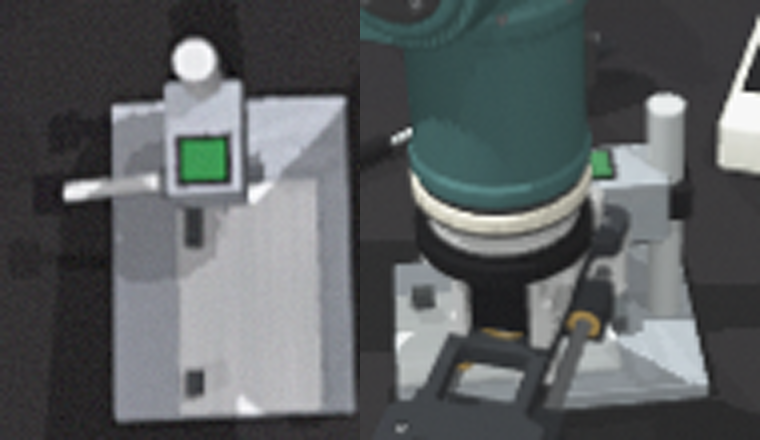

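Call:
{"api": "play_rows", "payload": {
  "targets": [
    {"x": 0.003, "y": -0.0065, "z": -0.04, "ax": 0, "ay": 0, "az": 0},
    {"x": 0.003, "y": -0.0065, "z": -0.08, "ax": 0, "ay": 0, "az": 0},
    {"x": 0.003, "y": -0.0065, "z": -0.12, "ax": 0, "ay": 0, "az": 0},
    {"x": 0.003, "y": -0.0065, "z": -0.16, "ax": 0, "ay": 0, "az": 0},
    {"x": 0.003, "y": -0.0065, "z": -0.19, "ax": 0, "ay": 0, "az": 0},
    {"x": 0.003, "y": -0.0065, "z": -0.215, "ax": 0, "ay": 0, "az": 0},
    {"x": 0.003, "y": -0.0065, "z": -0.235, "ax": 0, "ay": 0, "az": 0},
    {"x": 0.003, "y": -0.0065, "z": -0.24, "ax": 0, "ay": 0, "az": 0}
  ]
}}

```text
clock: 7.0
position: [0.5158, -0.3216, 0.0096]
eef_rot: [-3.108, 0.425, 0.011]
force: [0.0, 0.1, -0.4]
width: 0.997
grasp_force: 0.0
```

```bash
python3 - <<'E'
from h import *
s=snap("side","pics/side2.png")[:,:,::-1]
st=robot.read_state(); print({k:np.round(v,4) for k,v in st.items() if k in("position","eef_rot","width","force")})
a=cv2.resize(s[100:220,190:290].copy(),None,fx=4,fy=4,interpolation=cv2.INTER_CUBIC)
b=cv2.resize(s[260:340,195:290].copy(),(380,320),interpolation=cv2.INTER_CUBIC)
b=cv2.copyMakeBorder(b,0,160,0,0,0)
cv2.imwrite("pics/z4.png",np.hstack([a,b]))
E
```

```text
{'position': array([ 0.5164, -0.3222,  0.0104]), 'eef_rot': array([-3.1092,  0.4257,  0.009 ]), 'force': array([-0.0302, -0.4709, -0.4183]), 'width': np.float64(1.0013)}
```

View pics/z4.png

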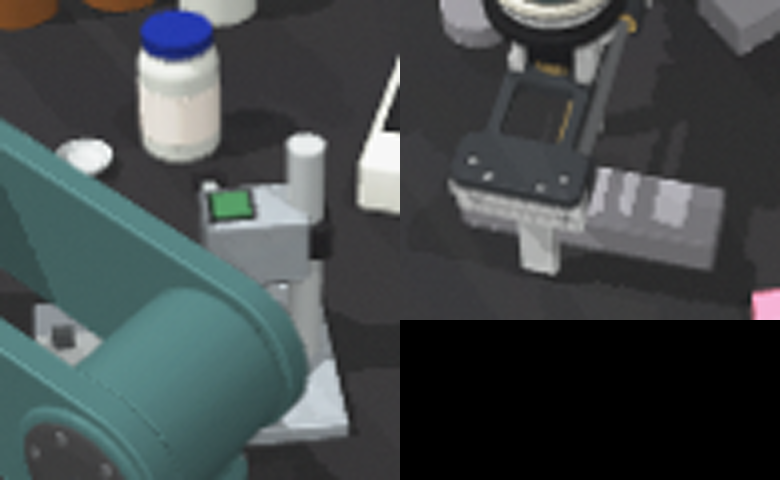

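Lever is down, foot up under the head (the small disc near (282,288)), and the bar lies between the fingers. Fine-adjust, then close.

Call:
{"api": "play_rows", "payload": {
  "targets": [
    {"x": 0, "y": -0.005, "z": -0.006, "ax": 0, "ay": 0, "az": 0},
    {"x": 0, "y": -0.005, "z": -0.006, "ax": 0, "ay": 0, "az": 0},
    {"x": 0, "y": -0.005, "z": -0.006, "ax": 0, "ay": 0, "az": 0}
  ]
}}

```text
clock: 7.35
position: [0.5189, -0.3302, 0.0087]
eef_rot: [3.111, -0.428, 0.003]
force: [0.3, -0.5, -0.3]
width: 1.003
grasp_force: 0.0
```

Call:
{"api": "play_rows", "payload": {
  "targets": [
    {"x": 0, "y": 0, "z": 0, "ax": 0, "ay": 0, "az": 0},
    {"x": 0, "y": 0, "z": 0, "ax": 0, "ay": 0, "az": 0},
    {"x": 0, "y": 0, "z": 0, "ax": 0, "ay": 0, "az": 0},
    {"x": 0, "y": 0, "z": 0, "ax": 0, "ay": 0, "az": 0},
    {"x": 0, "y": 0, "z": 0, "ax": 0, "ay": 0, "az": 0},
    {"x": 0, "y": 0, "z": 0, "ax": 0, "ay": 0, "az": 0},
    {"x": 0, "y": 0, "z": 0, "ax": 0, "ay": 0, "az": 0},
    {"x": 0, "y": 0, "z": 0, "ax": 0, "ay": 0, "az": 0}
  ],
  "grip": 1,
  "grip_force": 40
}}

```text
clock: 8.15
position: [0.5183, -0.3296, 0.0075]
eef_rot: [3.112, -0.428, -0.0]
force: [0.3, 0.4, -0.1]
width: 0.422
grasp_force: 40.0
```

Call:
{"api": "play_rows", "payload": {
  "targets": [
    {"x": 0, "y": 0, "z": 0.02, "ax": 0, "ay": 0, "az": 0},
    {"x": 0, "y": 0, "z": 0.05, "ax": 0, "ay": 0, "az": 0},
    {"x": 0, "y": 0, "z": 0.08, "ax": 0, "ay": 0, "az": 0},
    {"x": -0.01, "y": 0.03, "z": 0.1, "ax": 0, "ay": 0, "az": 0},
    {"x": -0.02, "y": 0.065, "z": 0.1, "ax": 0, "ay": 0, "az": 0.01},
    {"x": -0.03, "y": 0.1, "z": 0.1, "ax": 0, "ay": 0, "az": 0.03},
    {"x": -0.04, "y": 0.14, "z": 0.1, "ax": 0, "ay": 0, "az": 0.05},
    {"x": -0.05, "y": 0.18, "z": 0.1, "ax": 0, "ay": 0, "az": 0.07}
  ]
}}

```text
clock: 8.95
position: [0.467, -0.148, 0.1065]
eef_rot: [-3.14, 0.08, 0.003]
force: [1.4, 1.1, -2.3]
width: 0.425
grasp_force: 40.0
```

Call:
{"api": "play_rows", "payload": {
  "targets": [
    {"x": -0.01, "y": 0.04, "z": 0, "ax": 0, "ay": 0, "az": 0.02},
    {"x": -0.02, "y": 0.08, "z": 0, "ax": 0, "ay": 0, "az": 0.04},
    {"x": -0.03, "y": 0.12, "z": 0, "ax": 0, "ay": 0, "az": 0.04},
    {"x": -0.04, "y": 0.16, "z": 0, "ax": 0, "ay": 0, "az": 0.04},
    {"x": -0.045, "y": 0.19, "z": 0, "ax": 0, "ay": 0, "az": 0.04},
    {"x": -0.045, "y": 0.215, "z": 0, "ax": 0, "ay": 0, "az": 0.04},
    {"x": -0.045, "y": 0.225, "z": 0, "ax": 0, "ay": 0, "az": 0.04},
    {"x": -0.045, "y": 0.225, "z": 0, "ax": 0, "ay": 0, "az": 0.04}
  ]
}}

```text
clock: 9.75
position: [0.4228, 0.0761, 0.107]
eef_rot: [3.139, 0.118, -0.002]
force: [0.1, 0.0, -2.8]
width: 0.424
grasp_force: 40.0
```

```bash
python3 - <<'E'
from h import *
t=snap("top","pics/top3.png")[:,:,::-1];s=snap("side","pics/side3.png")[:,:,::-1]
st=robot.read_state(); print({k:np.round(v,4) for k,v in st.items() if k in("position","eef_rot","width","force","joint_positions")})
a=cv2.resize(t[160:300,160:270].copy(),(440,560),interpolation=cv2.INTER_CUBIC)
b=cv2.resize(s[100:240,180:270].copy(),(360,560),interpolation=cv2.INTER_CUBIC)
cv2.imwrite("pics/z5.png",np.hstack([a,b]))
E
```

```text
{'joint_positions': array([ 4.3400e-02, -1.4340e-01,  1.7919e+00, -1.1000e-03,  1.4939e+00,
        1.5418e+00]), 'position': array([0.4232, 0.0747, 0.1072]), 'eef_rot': array([ 3.1385e+00,  1.1380e-01, -1.3000e-03]), 'force': array([ 0.6841,  0.4722, -2.4513]), 'width': np.float64(0.4239)}
```

View pics/z5.png

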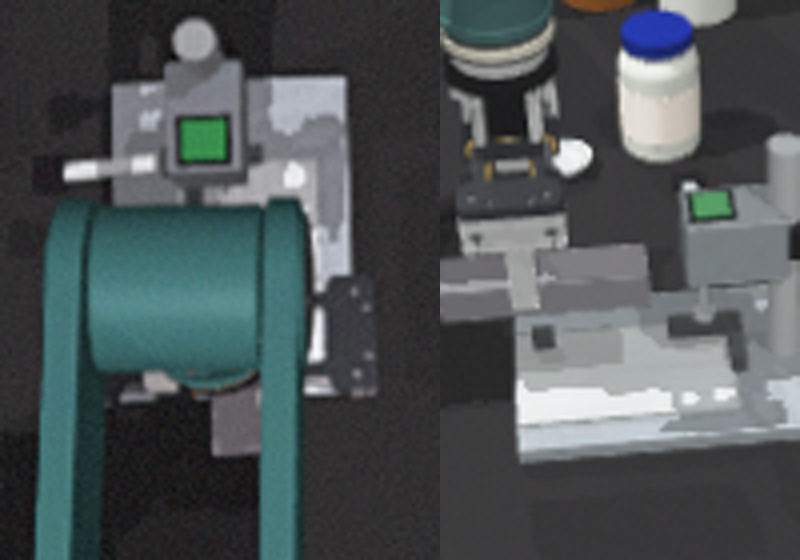

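Bar held level and aligned, lever down at (65,170), foot raised at (705,315). Lowering onto the table.

Call:
{"api": "play_rows", "payload": {
  "targets": [
    {"x": 0, "y": 0, "z": -0.025, "ax": 0, "ay": 0, "az": 0},
    {"x": 0, "y": 0, "z": -0.045, "ax": 0, "ay": 0, "az": 0},
    {"x": 0, "y": 0, "z": -0.06, "ax": 0, "ay": 0, "az": 0},
    {"x": 0, "y": 0, "z": -0.07, "ax": 0, "ay": 0, "az": 0},
    {"x": 0, "y": 0, "z": -0.075, "ax": 0, "ay": 0, "az": 0},
    {"x": 0, "y": 0, "z": -0.077, "ax": 0, "ay": 0, "az": 0},
    {"x": 0, "y": 0, "z": -0.077, "ax": 0, "ay": 0, "az": 0},
    {"x": 0, "y": 0, "z": -0.077, "ax": 0, "ay": 0, "az": 0}
  ]
}}

```text
clock: 10.65
position: [0.4241, 0.0754, 0.0313]
eef_rot: [3.139, 0.114, 0.003]
force: [0.3, -0.0, -2.4]
width: 0.425
grasp_force: 40.0
```

Call:
{"api": "play_rows", "payload": {
  "targets": [
    {"x": 0, "y": 0, "z": -0.001, "ax": 0, "ay": 0, "az": 0},
    {"x": 0, "y": 0, "z": -0.002, "ax": 0, "ay": 0, "az": 0},
    {"x": 0, "y": 0, "z": -0.002, "ax": 0, "ay": 0, "az": 0}
  ]
}}

```text
clock: 10.95
position: [0.4233, 0.0755, 0.0286]
eef_rot: [3.139, 0.114, 0.0]
force: [0.2, -1.2, -2.4]
width: 0.419
grasp_force: 40.0
```

Call:
{"api": "play_rows", "payload": {
  "targets": [
    {"x": 0, "y": 0, "z": -0.001, "ax": 0, "ay": 0, "az": 0},
    {"x": 0, "y": 0, "z": -0.002, "ax": 0, "ay": 0, "az": 0},
    {"x": 0, "y": 0, "z": -0.002, "ax": 0, "ay": 0, "az": 0}
  ]
}}

```text
clock: 11.25
position: [0.4237, 0.0755, 0.0274]
eef_rot: [3.139, 0.114, 0.001]
force: [-2.1, 0.1, 3.1]
width: 0.419
grasp_force: 40.0
```

Call:
{"api": "play_rows", "payload": {
  "targets": [
    {"x": 0.01, "y": 0.0007, "z": 0, "ax": 0, "ay": 0, "az": 0},
    {"x": 0.02, "y": 0.0015, "z": 0, "ax": 0, "ay": 0, "az": 0},
    {"x": 0.03, "y": 0.0022, "z": 0, "ax": 0, "ay": 0, "az": 0},
    {"x": 0.04, "y": 0.003, "z": 0, "ax": 0, "ay": 0, "az": 0},
    {"x": 0.05, "y": 0.0037, "z": 0, "ax": 0, "ay": 0, "az": 0},
    {"x": 0.05, "y": 0.0037, "z": 0, "ax": 0, "ay": 0, "az": 0}
  ]
}}

```text
clock: 11.85
position: [0.4764, 0.0792, 0.0274]
eef_rot: [-3.139, -0.114, -0.007]
force: [1.8, -1.0, 4.2]
width: 0.421
grasp_force: 40.0
```

Call:
{"api": "play_rows", "payload": {
  "targets": [
    {"x": 0, "y": 0.004, "z": 0, "ax": 0, "ay": 0, "az": 0},
    {"x": -0.0005, "y": 0.008, "z": 0, "ax": 0, "ay": 0, "az": 0},
    {"x": -0.001, "y": 0.011, "z": 0, "ax": 0, "ay": 0, "az": 0},
    {"x": -0.001, "y": 0.013, "z": 0, "ax": 0, "ay": 0, "az": 0},
    {"x": -0.001, "y": 0.013, "z": 0, "ax": 0, "ay": 0, "az": 0}
  ]
}}

```text
clock: 12.35
position: [0.4731, 0.092, 0.0274]
eef_rot: [3.139, 0.114, 0.004]
force: [0.4, -1.1, 5.6]
width: 0.421
grasp_force: 40.0
```

Call:
{"api": "play_rows", "payload": {
  "targets": [
    {"x": 0, "y": 0.001, "z": 0, "ax": 0, "ay": 0, "az": 0},
    {"x": 0, "y": 0.002, "z": 0, "ax": 0, "ay": 0, "az": 0},
    {"x": 0, "y": 0.003, "z": 0, "ax": 0, "ay": 0, "az": 0},
    {"x": 0, "y": 0.003, "z": 0, "ax": 0, "ay": 0, "az": 0}
  ]
}}

```text
clock: 12.75
position: [0.473, 0.0943, 0.0274]
eef_rot: [3.137, 0.114, 0.003]
force: [-1.3, -3.5, 6.3]
width: 0.424
grasp_force: 40.0
```

Call:
{"api": "play_rows", "payload": {
  "targets": [
    {"x": 0, "y": 0.0015, "z": 0, "ax": 0, "ay": 0, "az": 0},
    {"x": 0.002, "y": 0.0017, "z": 0, "ax": 0, "ay": 0, "az": 0},
    {"x": 0.004, "y": 0.0018, "z": 0, "ax": 0, "ay": 0, "az": 0},
    {"x": 0.006, "y": 0.002, "z": 0, "ax": 0, "ay": 0, "az": 0},
    {"x": 0.006, "y": 0.002, "z": 0, "ax": 0, "ay": 0, "az": 0}
  ]
}}

```text
clock: 13.25
position: [0.4774, 0.0948, 0.0274]
eef_rot: [3.135, 0.113, -0.003]
force: [-3.8, -6.8, 8.8]
width: 0.425
grasp_force: 40.0
```

Call:
{"api": "play_rows", "payload": {
  "targets": [
    {"x": 0.001, "y": 0, "z": 0, "ax": 0, "ay": 0, "az": 0},
    {"x": 0.002, "y": 0, "z": 0, "ax": 0, "ay": 0, "az": 0},
    {"x": 0.002, "y": 0, "z": 0, "ax": 0, "ay": 0, "az": 0}
  ]
}}

```text
clock: 13.55
position: [0.4792, 0.095, 0.0274]
eef_rot: [3.135, 0.112, -0.004]
force: [-5.0, -6.4, 10.2]
width: 0.422
grasp_force: 40.0
```

Call:
{"api": "play_rows", "payload": {
  "targets": [
    {"x": 0.001, "y": 0, "z": 0.0005, "ax": 0, "ay": 0, "az": 0},
    {"x": 0.002, "y": 0, "z": 0.0005, "ax": 0, "ay": 0, "az": 0},
    {"x": 0.002, "y": 0, "z": 0.0005, "ax": 0, "ay": 0, "az": 0}
  ]
}}

```text
clock: 13.85
position: [0.4811, 0.0951, 0.0274]
eef_rot: [3.135, 0.113, -0.004]
force: [-4.3, -6.9, 7.9]
width: 0.421
grasp_force: 40.0
```

Call:
{"api": "play_rows", "payload": {
  "targets": [
    {"x": 0.001, "y": 0, "z": 0, "ax": 0, "ay": 0, "az": 0},
    {"x": 0.002, "y": 0, "z": 0, "ax": 0, "ay": 0, "az": 0},
    {"x": 0.002, "y": 0, "z": 0, "ax": 0, "ay": 0, "az": 0}
  ]
}}

```text
clock: 14.15
position: [0.4815, 0.0951, 0.0274]
eef_rot: [3.135, 0.113, -0.01]
force: [-9.1, -5.9, 11.7]
width: 0.424
grasp_force: 40.0
```

Call:
{"api": "play_rows", "payload": {
  "targets": [
    {"x": 0.0005, "y": 0.001, "z": 0.0005, "ax": 0, "ay": 0, "az": 0},
    {"x": 0.001, "y": 0.002, "z": 0.0005, "ax": 0, "ay": 0, "az": 0},
    {"x": 0.001, "y": 0.002, "z": 0.0005, "ax": 0, "ay": 0, "az": 0},
    {"x": 0.001, "y": 0.002, "z": 0.0005, "ax": 0, "ay": 0, "az": 0}
  ]
}}

```text
clock: 14.55
position: [0.4814, 0.0952, 0.0275]
eef_rot: [3.131, 0.113, -0.014]
force: [-11.2, -11.0, 11.6]
width: 0.416
grasp_force: 40.0
```

```bash
python3 - <<'E'
from h import *
t=snap("top","pics/top4.png")[:,:,::-1];s=snap("side","pics/side4.png")[:,:,::-1]
st=robot.read_state(); print({k:np.round(v,4) for k,v in st.items() if k in("position","eef_rot","width","force","moment","clock")})
a=cv2.resize(t[160:270,165:255].copy(),(450,550),interpolation=cv2.INTER_CUBIC)
b=cv2.resize(s[130:225,190:250].copy(),(348,550),interpolation=cv2.INTER_CUBIC)
cv2.imwrite("pics/z6.png",np.hstack([a,b]))
E
```

```text
{'clock': np.float64(14.65), 'position': array([0.4814, 0.0951, 0.0275]), 'eef_rot': array([ 3.1313,  0.1124, -0.014 ]), 'force': array([-10.5762, -10.544 ,  12.5656]), 'moment': array([-1.8112,  1.5878, -0.2387]), 'width': np.float64(0.4227)}
```

View pics/z6.png

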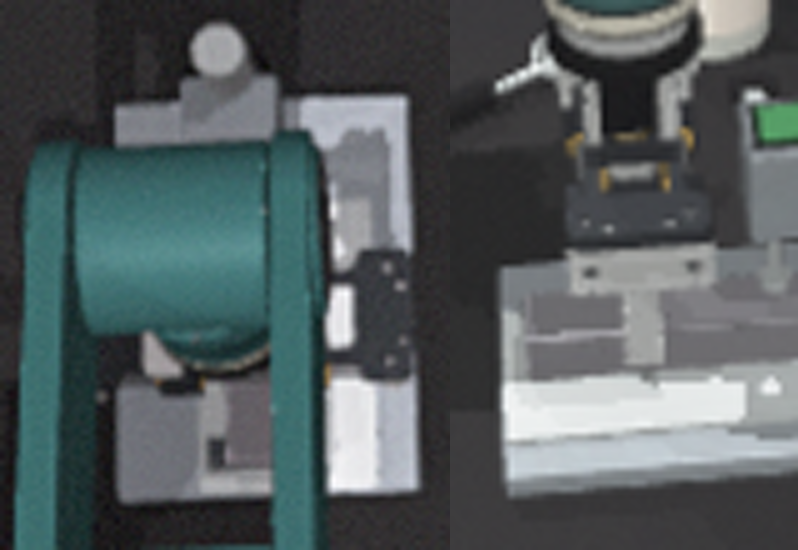

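Call:
{"api": "play_rows", "payload": {
  "targets": [
    {"x": 0.0005, "y": 0.0005, "z": 0.0005, "ax": 0.0015, "ay": -0.0015, "az": 0},
    {"x": 0.001, "y": 0.001, "z": 0.0008, "ax": 0.0027, "ay": -0.0028, "az": 0},
    {"x": 0.001, "y": 0.001, "z": 0.0008, "ax": 0.0027, "ay": -0.0028, "az": 0},
    {"x": 0.001, "y": 0.001, "z": 0.0008, "ax": 0.0027, "ay": -0.0028, "az": 0},
    {"x": 0.001, "y": 0.001, "z": 0.0008, "ax": 0.0027, "ay": -0.0028, "az": 0}
  ]
}}

```text
clock: 15.15
position: [0.4815, 0.0952, 0.0274]
eef_rot: [3.137, 0.113, -0.004]
force: [-10.9, -13.3, 9.2]
width: 0.422
grasp_force: 40.0
```

```bash
python3 - <<'E'
from h import *
st=robot.read_state(); print({k:np.round(v,4) for k,v in st.items() if k in("position","eef_rot","width","force","moment","clock")})
E
```

```text
{'clock': np.float64(15.15), 'position': array([0.4815, 0.0952, 0.0274]), 'eef_rot': array([ 3.1375,  0.1128, -0.0035]), 'force': array([-10.9498, -13.2719,   9.2232]), 'moment': array([-2.2952,  1.9244, -0.2124]), 'width': np.float64(0.4218)}
```

```bash
python3 -c "
from plant import robot; print(robot.hand_in())"
```

```text
the job is handed in; nothing more can be done
None
```

I handed in the job at about 15 s: the lever is down and the foot up, and the bar is still gripped and pushed against both stops with about 11 N at the back and 13 N at the side. The interface returned no verdict. Camera views and force readings showed the bar seated squarely, though the last picture did not show the lever itself.

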